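# Gauge the brass bush at the parts counter

## Robot

A 6-joint arm with a two-finger parallel gripper is mounted at the origin on the work surface. World frame = base frame: x ahead of the robot, y to its left, z up, the work surface at z = 0. Lengths are in m, angles in rad, forces in N, time in s.
With the tool pointing down it reaches from about 0.35 to 0.85 m from the base axis. Payload 8.1 kg.
Tool frame: the origin (TCP) lies on the centre line of the jaws, within the pads' length; the fingertips stand robot.tip_reach ahead of it and the grasp point (between the pads) lies 5 mm behind it (robot.tip_reach is the distance from the TCP to the fingertips, in m); z points along the fingers, y is the direction in which the jaws open and shut (so a half turn about z gives the same grasp; the last joint's range is limited). The gripper opens to 93 mm and grips with 3 to 60 N. Pads are 15 mm wide; open, the fingers measure 128 mm over their backs; the gripper's body (75 mm by 188 mm) begins 65 mm behind the grasp point.
Start: joints at [1.253, 0.13, 1.488, -0, 1.523, -0.085], TCP at [0.138, 0.584, 0.233] pointing down, gripper open.
Joint ranges: [-2.96, 2.96], [-0.89, 2.26], [0.02, 2.5], [-1.34, 4.48], [0, 2.73], [-2.66, 2.66]. Speed limits (rad/s): [2.39, 2.39, 2.79, 3.14, 3.14, 3.14].

## Interface

Orientations are given as a rotation vector (axis times angle).
In Python, from plant import sensors, read_camera, robot gives the robot as it stands.
- The arm moves only by the tool play_rows, never from a script. Its argument "series" is a list that holds one entry, the list of rows, each a list of 5 numbers: the closure, from -1 (fully open) to 1 (shut), then the shift along the world's x, y, z in m, then the turn about the world's z in rad. A call has 1 to 8 rows; each row is the pose to reach, as a shift and turn from the pose commanded when the call began; what a row does not reach only later rows make up. A row lasts 1/10 s, in which the tool goes at most 50 mm and 8.59 degrees, less where a joint would pass 70% of its speed; a pose out of reach is approached as far as the arm can. A call with a gripper value outside its range is refused whole. The fingers move at their own pace and stop on an object; "force" is the grip in N (left out, the last holds). Time passes only in rows, so rows that repeat a pose let the fingers close. It gives the time, the measured TCP pose, the force and the opening at its end, in the units of the state.
- sensors.read_state(): the state, without advancing time (a new reading comes with each control period).
- read_camera(name): name is "side" or "top" or "wrist"; returns a dict with "color" (400x640x3 uint8, red, green, blue), "range_z" (400x640 float32, m along the optical axis (not along the pixel's ray), 0 where there is no reading), "intrinsics" (3x3 intrinsics, pixels), "rvec" (rotation vector, rad) and "tvec" (3), from world to camera coordinates, as OpenCV has them. Camera axes: x right, y down, z forward; pixel columns grow to the right and rows downward; lengths in m; the calibration is good to about 2 mm. A picture is of the moment at which its call begins.
- robot.close_job(): hands the job in, once; it reports no verdict.
The state is a dict: "t": time; "q": joint angles; "dq": joint speeds; "joint_torque": joint torques, N m; "tool_pos": TCP position; "orientation": TCP orientation; "force": force on the tool from outside, world axes, zero at the start; "wrist_torque": the same for the moment, N m; "opening": finger opening in m.
Only numpy, scipy, OpenCV 4.12 (cv2) and the standard library are available. Lean on these libraries where they do the work, as an engineer would, in place of code of your own. Each camera call takes 0.05 s, during which the arm holds its last target.

## Task

Check the brass bush on the bench gauge: stand it upright on the gauge's bed, in the gap between the fixed anvil and the sliding jaw, and let go of it. Then turn the gauge's black ratchet thimble clockwise (seen from above) until the jaw has closed on the bush and the slip clutch gives, carry on about 20 degrees more so that it has plainly slipped, and let go, leaving the bush standing between the jaws.

Things in the scene. Friction and masses are not known exactly. Their poses are not given: they have to be found in the camera images.
- brass_bush: Brass upright bush, a cylinder 28 mm in diameter, 60 mm tall, 0.2 kg, dark bore on top; stands on the table to the right of the gauge (robot's view). Origin at the centre of its underside, z up. A bright steel and a black plastic bush of the same size stand near it, 100 mm or more away between centres, and are not wanted.
- gauge: Blue gauge fixed on the table. Origin on the table under the seat, z up. Bed: 80 mm in x, y -62 to 152, top at 15 mm. Seat for the bush: (0, 0, 15 mm). Steel anvil, 36 mm wide in x: face at y -23, back at y -45, top 40 mm high. Sliding jaw, 36 wide, 16 thick, top 40: its face is at y 21 to 27 at the start and closes towards -y. Pinion housing, top 40: y 78 to 138, x -35 to 35.
- thimble_grip (a point): Point to grip on the black knurled ratchet thimble: on its axis, 73 mm above the table, at gauge (0, 108, 73 mm). The thimble is 32 mm in diameter, 48 to 88 mm above the table, yellow line on top; grip it across any diameter. Below it is a fixed collar, 24 mm radius, top 46 mm. Clockwise from above closes the jaw, 22 mm per rad, at about 0.03 N m.
- jaw (a joint): Travel of the sliding jaw (m): the gap from anvil to jaw is 50 mm minus this. 0 to 0.006 at the start, grows as it closes, 0.022 when closed on the 28 mm bush, which it pushes against the anvil with about 6 N. It gets there after 0.7 to 1.0 rad of clockwise turn, so one turn of 1.4 rad in a single grasp is always enough.
- clutch (a joint): Slip of the thimble in its clutch (rad): 0 at the start, still while thimble and jaw move together. Once the bush stops the jaw the clutch gives at 0.15 N m: the thimble turns on alone and this grows. It never slips backwards: turned back, thimble and jaw go together and the jaw opens.
Things that resemble listed ones, but are neither listed nor needed, are in the scene too. Of the things that look like the gauge, the largest one is meant. Several things look just like the brass_bush: the one meant starts farthest from the robot's base.

How it is judged:
On the way, in this order (a step that is already met when the one before it is completed fails the run):
1. the brass bush stands upright and let go on the gauge's bed, between anvil and jaw (x of brass_bush in the frame of gauge between -0.015 and 0.015 m and z of brass_bush in the frame of gauge between 0.011 and 0.019 m and angle between brass_bush's own z axis and vertical below 0.15 rad and contact force between the fingers and brass_bush below 0.1 N and y of brass_bush in the frame of gauge between -0.012 and 0.016 m), for 0.2 s.
2. the jaw has closed on the bush and the thimble's clutch has slipped at least 0.15 rad (x of brass_bush in the frame of gauge between -0.015 and 0.015 m and z of brass_bush in the frame of gauge between 0.011 and 0.019 m and angle between brass_bush's own z axis and vertical below 0.15 rad and contact force between the fingers and brass_bush below 0.1 N and y of brass_bush in the frame of gauge between -0.0125 and -0.0055 m and value of joint jaw between 0.0203 and 0.0237 m and value of joint clutch above 0.15 rad), for 0.2 s.
At the end, for the whole second after the job is handed in: The brass bush stands upright (0.15 rad) and at rest on the bed, its axis at gauge y -5.5 to -12.5 mm (against the anvil), x within 15 mm, underside 11 to 19 mm above the gauge origin; jaw travel 20.3 to 23.7 mm; clutch slipped over 0.15 rad; fingers off the bush (all of step 2 and linear speed of brass_bush below 0.02 m/s); the robot touches nothing.
It also fails if it takes over 51 s, if anything falls off the work surface, if the arm or the gripper's body presses on something with over 40 N, if the wrist force passes 120 N, or if a joint passes its speed limit or range.

## Working session

There is one attempt and no reset: what is moved stays moved. The work goes in short steps, Python scripts to look and compute and a tool call to move; the robot and the scene stay as the last step left them, time stands still between calls to the robot, and variables do not carry over. Pictures are saved under pics/ and viewed, and the job is handed in when it is done.

Besides the shell and the picture viewer there is one more tool, called after "Call:" in YAML: its name, and indented under it one key for each argument. play_rows: Moves the arm, as the interface text tells. Its arguments: {"type":"object","properties":{"series":{"type":"array","items":{"type":"array","items":{"type":"array","items":{"type":"number"}}}},"force":{"type":"number"}},"required":["series"]}

```bash
mkdir -p pics; ls
python3 - <<'E'
from plant import sensors, read_camera, robot
import cv2
s=sensors.read_state(); print(s, robot.tip_reach)
for n in("top","side","wrist"):
    c=read_camera(n); cv2.imwrite(f"pics/{n}0.png",c["color"][:,:,::-1]); print(n,c["intrinsics"].tolist(),c["rvec"],c["tvec"])
E
```

```text
pics
{'t': 0.0, 'q': array([ 1.25257200e+00,  1.31130226e-01,  1.48930846e+00, -3.98729088e-06,
        1.52304847e+00, -8.54207942e-02]), 'dq': array([ 1.45075414e-04, -1.48930652e-03, -1.02865736e-03, -6.99051297e-05,
        7.47844237e-05,  1.97679038e-03]), 'joint_torque': array([ 1.16354033e-03, -5.59865820e+01, -4.91737783e+01,  7.68595515e-02,
        3.54022672e-02, -1.03001639e-04]), 'tool_pos': array([0.13823506, 0.58326792, 0.23158992]), 'orientation': array([-3.64817577e-01, -3.11995874e+00,  2.91637903e-03]), 'force': array([-0.02704294, -0.17843282,  0.39475218]), 'wrist_torque': array([-0.04508808,  0.00435413, -0.02626923]), 'opening': 0.09302554067304314} 0.014
top [[486.5408101731324, 0.0, 310.6433015336291], [0.0, 486.5408101731324, 188.3997780392595], [0.0, 0.0, 1.0]] [ 2.16242441 -2.16937758  0.10585884] [0.00948255 0.49516968 1.18505264]
side [[436.21878774934663, 0.0, 319.71305695436456], [0.0, 436.21878774934663, 202.12135520772048], [0.0, 0.0, 1.0]] [ 2.06570473 -0.44805098  0.22035073] [-0.46908689  0.18481469  0.72724371]
wrist [[284.32664242608325, 0.0, 318.55703035461033], [0.0, 284.32664242608325, 204.16367172857437], [0.0, 0.0, 1.0]] [-2.29589495 -1.81321108 -0.23575995] [-0.59916675 -0.02915     0.39087527]
```

View pics/top0.png

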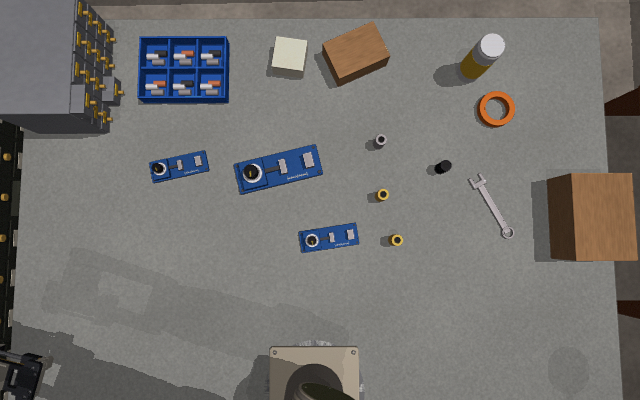

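View pics/side0.png

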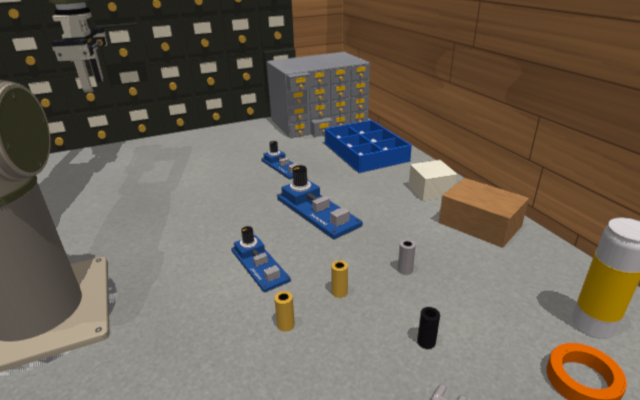

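View pics/wrist0.png

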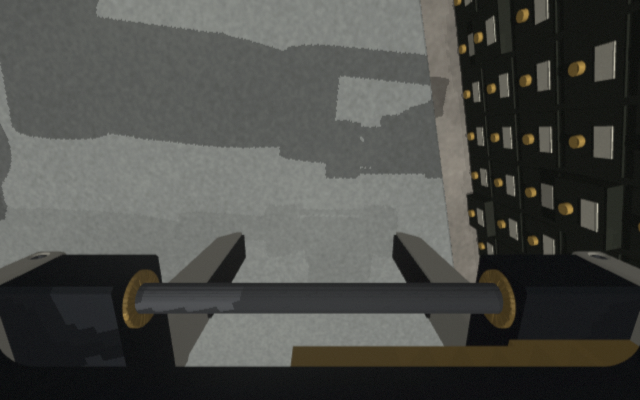

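Gauges at (180,166), (279,169) and (329,237): the one at (279,169) is the largest. Brass bushes at (383,194) and (397,240), base near (314,385): the one at (383,194) is farther from the base, so it is the one meant. I'll measure them and confirm in an enlarged crop.

```bash
cat > h.py <<'E'
import numpy as np, cv2
from plant import sensors, read_camera, robot
def cloud(c):
    K=c["intrinsics"];R,_=cv2.Rodrigues(np.array(c["rvec"],float));t=np.array(c["tvec"]).ravel()
    v,u=np.mgrid[0:400,0:640];z=c["range_z"]
    P=np.stack([(u-K[0,2])/K[0,0]*z,(v-K[1,2])/K[1,1]*z,z],-1)
    W=(P-t)@R; W[z==0]=np.nan
    return W
def ray(c,uv,h):
    K=c["intrinsics"];R,_=cv2.Rodrigues(np.array(c["rvec"],float));t=np.array(c["tvec"]).ravel()
    uv=np.atleast_2d(uv).astype(float)
    d=np.c_[(uv[:,0]-K[0,2])/K[0,0],(uv[:,1]-K[1,2])/K[1,1],np.ones(len(uv))]@R
    o=-R.T@t
    return o+d*((h-o[2])/d[:,2])[:,None]
E
python3 - <<'E'
from h import *
c=read_camera("top");W=cloud(c);img=c["color"];hsv=cv2.cvtColor(img,cv2.COLOR_RGB2HSV)
cv2.imwrite("pics/crop1.png",cv2.resize(img[125:260,220:420],None,fx=4,fy=4,interpolation=cv2.INTER_NEAREST)[:,:,::-1])
br=cv2.inRange(hsv,(15,100,80),(35,255,255))
n,l,st,ce=cv2.connectedComponentsWithStats(br)
for i in range(1,n):
    if st[i,4]>30:
        m=l==i; print("brass",ce[i],st[i],np.nanmedian(W[m],0),np.nanpercentile(W[m][:,2],95))
        if st[i,4]<300:
            x,y,w,h=st[i,:4]; sub=np.zeros_like(m);sub[y-1:y+h+1,x-1:x+w+1]=1
            T=W[sub&(W[...,2]>.052)&(W[...,2]<.068)]; print(" top",len(T),T.mean(0),T.min(0),T.max(0),(T.min(0)+T.max(0))/2)
bl=cv2.inRange(hsv,(100,120,50),(125,255,255))
n,l,st,ce=cv2.connectedComponentsWithStats(bl)
for i in range(1,n):
    if st[i,4]>300: print("blue",ce[i],st[i],np.nanmedian(W[l==i],0))
box=np.zeros((400,640),bool);box[138:200,228:330]=1
Z=W[...,2]
bed=box&(bl>0)&(Z<.022)
r=cv2.minAreaRect(np.float32(W[box&(bl>0)][:,:2]));print("rect all",r)
k=np.argwhere(box&(bl>0)&(Z>.007)&(Z<.022))[:,::-1]
B=ray(c,k,.015);r=cv2.minAreaRect(np.float32(B[:,:2]*1000));print("bed",r)
for lo,hi in((.078,.095),(.034,.045)):
    m=box&(Z>lo)&(Z<hi)
    n,l,st,ce=cv2.connectedComponentsWithStats(m.astype(np.uint8))
    for i in range(1,n):
        if st[i,4]>15:
            p=W[l==i];print(lo,ce[i],st[i],np.median(p[:,2]),p.mean(0),cv2.minAreaRect(np.float32(p[:,:2]*1000)), np.median(hsv[l==i],0))
E
```

```text
brass [79.56862745  8.82352941] [78  2  4 15 51] [0.88559021 0.52516092 0.18780489] 0.19296901090694307<stdin>:11: RuntimeWarning: Mean of empty slice.
  ret = um.true_divide(
Traceback (most recent call last):
ValueError: zero-size array to reduction operation minimum which has no identity
```

```bash
sleep 0.1
```

```text
(no output)
```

View pics/crop1.png

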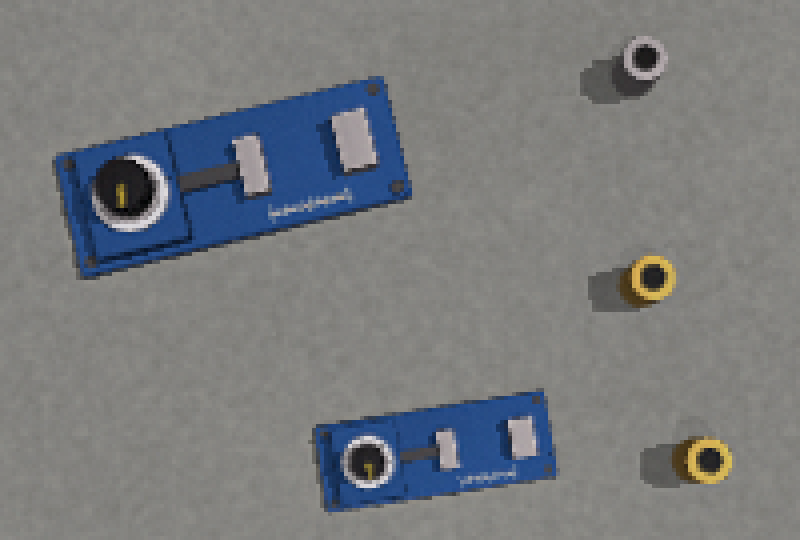

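The crop shows the large gauge with its thimble at crop (127,188), jaw at (252,166) and anvil at (354,139). The far brass bush is at (653,278) and the nearer one at (709,460); the steel bush at (645,58) isn't wanted.

```bash
cat > m.py <<'E'
from h import *
c=read_camera("top");W=cloud(c);img=c["color"];hsv=cv2.cvtColor(img,cv2.COLOR_RGB2HSV)
Z=W[...,2]
for (a,b,d,e) in((180,208,370,398),(226,254,384,412)):
    s=np.zeros(Z.shape,bool);s[a:b,d:e]=1
    br=cv2.inRange(hsv,(15,90,80),(35,255,255))
    for m,nm in((s&(Z>.05)&(Z<.07),"top"),(s&(br>0)&(Z>.05),"brasstop")):
        T=W[m];uv=np.argwhere(m)[:,::-1];(cx,cy),r=cv2.minEnclosingCircle(np.float32(uv))
        g=ray(c,[[cx,cy]],.06)[0]
        print(nm,len(T),T.mean(0).round(4),"circ",cx,cy,r,g.round(4),"diam",2*r/486.5*1.12)
bl=cv2.inRange(hsv,(100,120,50),(125,255,255))
box=np.zeros((400,640),bool);box[138:200,228:330]=1
k=np.argwhere(box&(bl>0)&(Z>.005)&(Z<.024))[:,::-1]
B=ray(c,k,.015);print("bed",cv2.minAreaRect(np.float32(B[:,:2]*1000)))
for lo,hi in((.078,.095),(.034,.045)):
    m=box&(Z>lo)&(Z<hi)
    n,l,st,ce=cv2.connectedComponentsWithStats(m.astype(np.uint8))
    for i in range(1,n):
        if st[i,4]>15:
            p=W[l==i];print(lo,ce[i],st[i],np.median(p[:,2]),p.mean(0).round(4),cv2.minAreaRect(np.float32(p[:,:2]*1000)), np.median(hsv[l==i],0))
s=sensors.read_state();print(s["tool_pos"])
E
python3 m.py
```

```text
top 107 [ 0.477  -0.1654  0.0604] circ 382.4166564941406 194.25 5.85125732421875 [ 0.4768 -0.1654  0.06  ] diam 0.026941040917266186
brasstop 77 [ 0.4769 -0.1654  0.0603] circ 382.5882263183594 194.1764678955078 5.710841178894043 [ 0.477  -0.1658  0.06  ] diam 0.02629452053591502
top 113 [ 0.3677 -0.1968  0.0604] circ 396.5 239.5 6.041623115539551 [ 0.3682 -0.197   0.06  ] diam 0.027817545280182106
brasstop 80 [ 0.3673 -0.197   0.0605] circ 396.625 239.625 5.876429557800293 [ 0.3679 -0.1973  0.06  ] diam 0.02705694184886466
bed ((546.632080078125, 90.79669189453125), (79.00594329833984, 212.8216552734375), 13.768974304199219)
0.078 [249.72       170.71333333] [243 164  14  14 150] 0.08796212029673713 [0.5314 0.1518 0.0879] ((531.7018432617188, 152.1540985107422), (31.662723541259766, 30.11794090270996), 44.77431106567383) [130.   24.5  32.5]
0.034 [307.93700787 159.63779528] [302 152  12  16 127] 0.040364868447026296 [0.5652 0.0143 0.0402] ((565.658935546875, 14.441123008728027), (36.28631591796875, 21.748577117919922), 13.389936447143555) [171.  14. 165.]
0.034 [253.75632184 173.68045977] [238 158  39  32 435] 0.03991090104599298 [0.5308 0.1481 0.0399] ((535.6917724609375, 137.22824096679688), (70.08340454101562, 90.58052062988281), 13.822250366210938) [108. 181. 129.]
0.034 [282.35106383 166.        ] [278 159  10  15  94] 0.04054210525162581 [0.5495 0.0775 0.0404] ((550.0595703125, 78.61064910888672), (36.23930358886719, 18.13220977783203), 14.048654556274414) [170.  14. 164.]
[0.13831286 0.58357643 0.23212421]
```

Two readings agree. Bush axis at (0.477, -0.1655). Gauge yaw is 13.8°, and its origin is at (0.5573, 0.0471) from bed, thimble and anvil alike. The anvil-to-thimble distance of 141.7 mm matches the 142 mm expected. Moving via the left front.

Call:
play_rows:
  series:
    - [[-1,0.04,-0.03,0,-0.14],[-1,0.08,-0.06,0,-0.28],[-1,0.12,-0.095,0,-0.42],[-1,0.16,-0.13,0,-0.56],[-1,0.2,-0.165,0,-0.7],[-1,0.24,-0.2,0,-0.84],[-1,0.27,-0.24,0,-0.98],[-1,0.3,-0.28,0,-1.098]]
  force: 20

```text
t: 1.05
tool_pos: [0.432, 0.312, 0.2326]
orientation: [1.946, 2.466, 0.0]
force: [0.0, 0.2, -0.8]
opening: 0.0931
```

Call:
play_rows:
  series:
    - [[-1,0.005,-0.049,0,0],[-1,0.01,-0.098,0,0],[-1,0.015,-0.147,0,0],[-1,0.02,-0.196,0,0],[-1,0.025,-0.245,0,0],[-1,0.03,-0.294,-0.005,0],[-1,0.035,-0.343,-0.01,0],[-1,0.04,-0.39,-0.02,0]]

```text
t: 1.85
tool_pos: [0.4712, -0.0786, 0.2134]
orientation: [1.939, 2.47, 0.001]
force: [1.9, 0.6, 0.3]
opening: 0.0933
```

Call:
play_rows:
  series:
    - [[-1,0,-0.04,-0.02,0],[-1,0,-0.08,-0.05,0],[-1,0,-0.08,-0.08,0],[-1,0,-0.08,-0.08,0],[-1,0,-0.08,-0.08,0]]

```text
t: 2.35
tool_pos: [0.4705, -0.1559, 0.1327]
orientation: [-1.939, -2.47, 0.0]
force: [-0.1, 0.1, 0.4]
opening: 0.0929
```

```bash
cat > st.py <<'E'
from h import *
from scipy.spatial.transform import Rotation as Ro
s=sensors.read_state();R=Ro.from_rotvec(s["orientation"]).as_matrix()
print(s["t"],s["tool_pos"].round(4),"yaw",np.degrees(np.arctan2(R[1,1],R[0,1])).round(2),"z",R[:,2].round(4),"op",s["opening"],"q",s["q"].round(3),s["force"].round(2),s["wrist_torque"].round(3))
E
python3 st.py
python3 - <<'E'
from h import *
c=read_camera("wrist");cv2.imwrite("pics/w1.png",c["color"][:,:,::-1])
E
```

```text
2.35 [ 0.4705 -0.1559  0.1327] yaw 13.75 z [-1.4e-03  9.0e-04 -1.0e+00] op 0.0928938833700141 q [-0.424 -0.081  1.889  0.     1.335 -0.664] [-0.06  0.15  0.42] [-0.054  0.044  0.064]
```

View pics/w1.png

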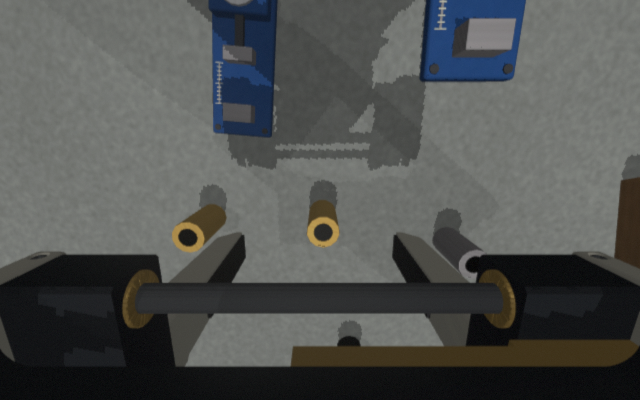

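The target bush sits between the open fingers, its bore at about (323,232). Checking its position by the wrist camera.

```bash
python3 - <<'E'
from h import *
c=read_camera("wrist");W=cloud(c);hsv=cv2.cvtColor(c["color"],cv2.COLOR_RGB2HSV)
m=np.zeros((400,640),bool);m[190:260,295:350]=1
m&=(W[...,2]>.054)&(W[...,2]<.066)
(cx,cy),r=cv2.minEnclosingCircle(np.float32(np.argwhere(m)[:,::-1]));g=ray(c,[[cx,cy]],.06)[0]
print(cx,cy,r,m.sum(),g,W[m].mean(0))
E
python3 st.py
```

```text
321.20928955078125 229.9534912109375 16.49321937561035 828 [ 0.47590463 -0.16628329  0.06      ] [ 0.47593506 -0.16623987  0.05997512]
2.45 [ 0.4721 -0.156   0.1346] yaw 13.82 z [ 2.4e-03 -9.0e-04 -1.0e+00] op 0.09333900357515432 q [-0.422 -0.083  1.887  0.     1.335 -0.664] [ 0.21 -0.3  -0.14] [-0.061  0.027  0.057]
```

The wrist view agrees within 1 mm. Shift (+5, -10) mm, down 100 mm to TCP z of about 0.033.

Call:
play_rows:
  series:
    - [[-1,0.005,-0.01,0,0],[-1,0.005,-0.01,-0.035,0],[-1,0.005,-0.01,-0.07,0],[-1,0.005,-0.01,-0.1,0],[-1,0.005,-0.01,-0.1,0],[-1,0.005,-0.01,-0.1,0],[-1,0.005,-0.01,-0.1,0]]

```text
t: 3.15
tool_pos: [0.4779, -0.1672, 0.0352]
orientation: [1.937, 2.469, 0.001]
force: [0.2, 0.9, 0.3]
opening: 0.0928
```

```bash
python3 st.py;python3 st.py
python3 - <<'E'
from h import *
c=read_camera("wrist");cv2.imwrite("pics/w2.png",c["color"][:,:,::-1])
E
```

```text
3.15 [ 0.4779 -0.1672  0.0352] yaw 13.78 z [ 0.0035 -0.0017 -1.    ] op 0.09279798689102893 q [-0.438  0.069  1.934 -0.     1.135 -0.678] [0.24 0.87 0.29] [-0.068  0.052 -0.007]
3.15 [ 0.4779 -0.1672  0.0352] yaw 13.78 z [ 0.0035 -0.0017 -1.    ] op 0.09279798689102893 q [-0.438  0.069  1.934 -0.     1.135 -0.678] [0.24 0.87 0.29] [-0.068  0.052 -0.007]
```

View pics/w2.png

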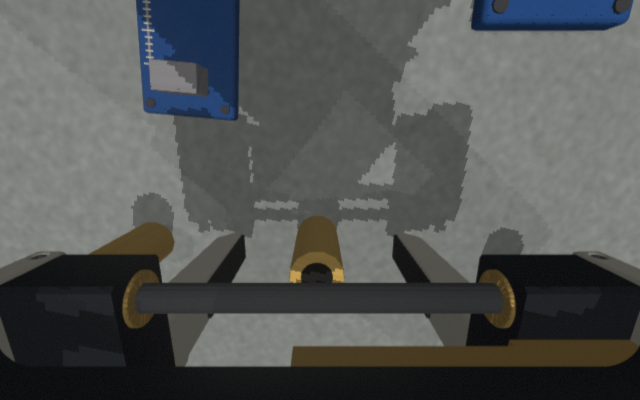

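The bush stands between the fingers at (318,250) and is roughly centred. Closing.

Call:
play_rows:
  series:
    - [[1,0,0,0,0],[1,0,0,0,0],[1,0,0,0,0],[1,0,0,0,0],[1,0,0,0,0],[1,0,0,0,0],[1,0,0,0,0],[1,0,0,0,0]]
  force: 25

```text
t: 4.0
tool_pos: [0.4758, -0.1663, 0.0326]
orientation: [-1.939, -2.471, 0.0]
force: [0.2, -0.5, 0.2]
opening: 0.0336
```

Call:
play_rows:
  series:
    - [[1,0,0,0.02,0],[1,0,0,0.06,0],[1,0,0,0.1,0],[1,0,0,0.1,0],[1,0,0,0.1,0]]

```text
t: 4.5
tool_pos: [0.4765, -0.1666, 0.1334]
orientation: [1.938, 2.47, 0.001]
force: [-0.0, -0.1, -2.6]
opening: 0.0275
```

```bash
python3 st.py
python3 - <<'E'
from h import *
c=read_camera("wrist");cv2.imwrite("pics/w3.png",c["color"][:,:,::-1])
c=read_camera("side");cv2.imwrite("pics/s3.png",c["color"][:,:,::-1])
E
python3 st.py
```

```text
4.5 [ 0.4765 -0.1666  0.1334] yaw 13.75 z [ 1.9e-03 -9.0e-04 -1.0e+00] op 0.027521115288890407 q [-0.438 -0.06   1.867 -0.     1.332 -0.678] [-0.04 -0.13 -2.6 ] [-0.032  0.068 -0.013]
4.6 [ 0.4748 -0.1658  0.1309] yaw 13.75 z [-0.0026  0.0012 -1.    ] op 0.027626937546359916 q [-0.438 -0.058  1.87  -0.     1.332 -0.678] [-0.33 -0.11 -2.73] [-0.101  0.062  0.017]
```

View pics/s3.png

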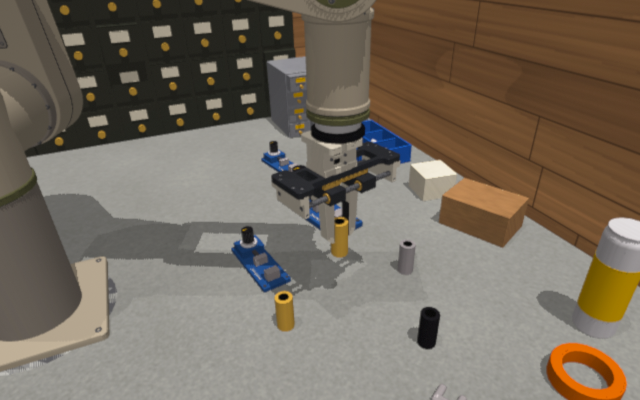

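The bush hangs from the fingers at (340,238), force about -2.6 N. The fingers only finished closing as the lift began, so I'll measure how far it sits below the TCP, and its tilt.

```bash
python3 - <<'E'
from h import *
c=read_camera("side");W=cloud(c);hsv=cv2.cvtColor(c["color"],cv2.COLOR_RGB2HSV)
m=np.zeros((400,640),bool);m[205:265,320:360]=1
m&=(cv2.inRange(hsv,(14,90,40),(35,255,255))>0)&(W[...,0]>.43)&(W[...,0]<.52)
p=W[m];print(m.sum(),p.min(0),p.max(0))
for lo in np.arange(.02,.16,.01):
    k=(p[:,2]>=lo)&(p[:,2]<lo+.01)
    if k.sum()>2: print(lo.round(3),k.sum(),p[k].mean(0).round(4))
cv2.imwrite("pics/s3c.png",cv2.resize(c["color"][180:280,280:400],None,fx=5,fy=5,interpolation=cv2.INTER_CUBIC)[:,:,::-1])
E
python3 st.py
```

```text
551 [ 0.45962724 -0.18412152  0.08608214] [ 0.48862722 -0.15469713  0.1479096 ]
0.08 22 [ 0.4696 -0.1797  0.0881]
0.09 89 [ 0.4701 -0.1787  0.0949]
0.1 82 [ 0.4701 -0.1788  0.105 ]
0.11 77 [ 0.4718 -0.1798  0.1151]
0.12 70 [ 0.4721 -0.1802  0.1252]
0.13 78 [ 0.4721 -0.1799  0.1351]
0.14 133 [ 0.4759 -0.1727  0.1446]
4.65 [ 0.4746 -0.1657  0.1305] yaw 13.75 z [-0.0032  0.0015 -1.    ] op 0.027729948187845074 q [-0.438 -0.057  1.87  -0.     1.332 -0.678] [ 0.11 -0.25 -2.03] [-0.053 -0.002 -0.027]
```

View pics/s3c.png

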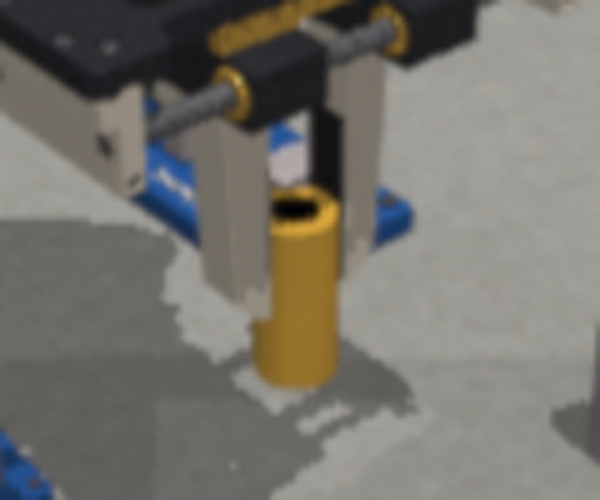

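View pics/w3.png

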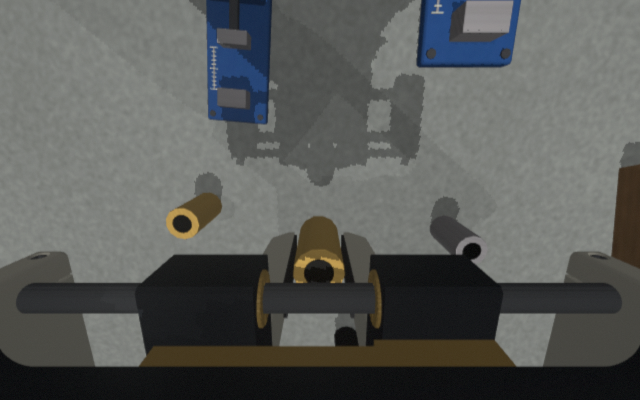

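The bush is upright with its underside about 45 mm below the TCP, so it will touch the bed at a TCP height of about 0.060. Moving above the seat.

Call:
play_rows:
  series:
    - [[1,0.012,0.03,0,0],[1,0.028,0.073,0,0],[1,0.044,0.115,0,0],[1,0.06,0.157,0,0],[1,0.074,0.193,0,0],[1,0.082,0.213,0,0],[1,0.082,0.213,0,0],[1,0.082,0.213,0,0]]

```text
t: 5.45
tool_pos: [0.5567, 0.0468, 0.1307]
orientation: [-1.936, -2.471, 0.004]
force: [-0.6, 0.2, -2.6]
opening: 0.0276
```

```bash
python3 - <<'E'
from h import *
c=read_camera("wrist");W=cloud(c);cv2.imwrite("pics/w4.png",c["color"][:,:,::-1])
c=read_camera("side");W=cloud(c);hsv=cv2.cvtColor(c["color"],cv2.COLOR_RGB2HSV);cv2.imwrite("pics/s4.png",c["color"][:,:,::-1])
P=[]
for i in range(6):
    read_camera("top"); P.append(sensors.read_state()["tool_pos"])
print(np.mean(P,0),np.std(P,0))
m=(cv2.inRange(hsv,(14,90,40),(35,255,255))>0)&(W[...,0]>.52)&(W[...,0]<.6)&(abs(W[...,1]-.047)<.04)
p=W[m]
for lo in np.arange(.04,.18,.01):
    k=(p[:,2]>=lo)&(p[:,2]<lo+.01)
    if k.sum()>2: print(lo.round(3),k.sum(),p[k].mean(0).round(4))
print(p.min(0),p.max(0), -cv2.Rodrigues(c["rvec"])[0].T@np.array(c["tvec"]).ravel())
E
python3 st.py
```

```text
[0.5575709 0.0457309 0.1323775] [0.00023553 0.00016353 0.00031723]
0.08 19 [0.5527 0.0322 0.0882]
0.09 57 [0.5521 0.0327 0.095 ]
0.1 54 [0.5524 0.0329 0.1048]
0.11 54 [0.5539 0.0321 0.1147]
0.12 48 [0.5537 0.0316 0.1249]
0.13 52 [0.5546 0.0319 0.1349]
0.14 77 [0.558  0.0388 0.1445]
[0.52000012 0.00704661 0.08531739] [0.5979511  0.06115124 0.35440454] [ 0.22884531 -0.68007583  0.51788906]
5.85 [0.5579 0.046  0.1328] yaw 13.69 z [ 2.e-04  0.e+00 -1.e+00] op 0.027736226379431406 q [-0.009  0.092  1.716  0.     1.334 -0.248] [ 0.25  0.15 -3.11] [-0.086  0.068  0.002]
```

View pics/w4.png

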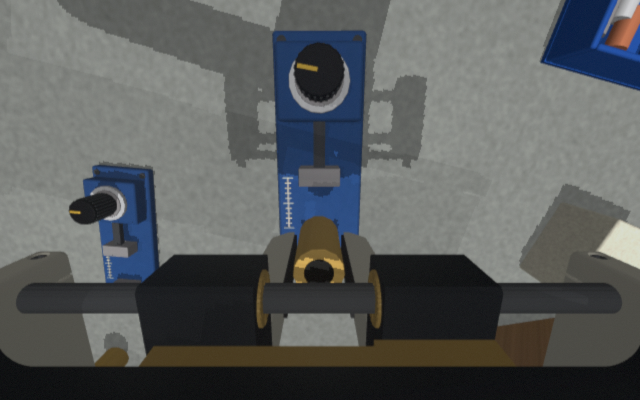

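View pics/s4.png

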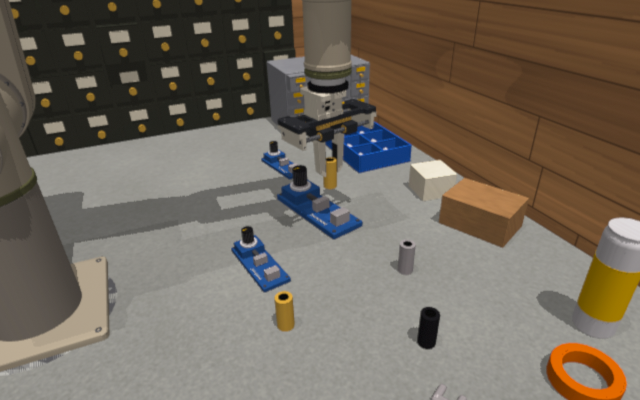

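The bush hangs upright over the bed, between the jaw at wrist px (320,177) and the anvil hidden below. Measured bush axis is about (0.558, 0.044). Shift +2 mm in y and lower to just above the bed.

Call:
play_rows:
  series:
    - [[1,0,0.002,0,0],[1,0,0.002,-0.03,0],[1,0,0.002,-0.055,0],[1,0,0.002,-0.066,0],[1,0,0.002,-0.068,0],[1,0,0.002,-0.068,0],[1,0,0.002,-0.068,0]]

```text
t: 6.55
tool_pos: [0.5591, 0.0487, 0.0662]
orientation: [1.938, 2.47, 0.002]
force: [-0.2, -0.2, -1.8]
opening: 0.0276
```

```bash
cat > a.py <<'E'
from h import *
import sys
P=[];F=[];cs=[]
c=read_camera("side")
for i in range(3):
    w=read_camera("wrist"); s=sensors.read_state();P.append(s["tool_pos"]);F.append(s["force"])
print(s["t"],np.mean(P,0).round(4),np.mean(F,0).round(2),s["opening"])
W=cloud(c);hsv=cv2.cvtColor(c["color"],cv2.COLOR_RGB2HSV)
m=(cv2.inRange(hsv,(14,90,40),(35,255,255))>0)&(abs(W[...,0]-.557)<.03)&(abs(W[...,1]-.045)<.03)&(W[...,2]<.13)
p=W[m]
for lo in np.arange(.0,.12,.01):
    k=(p[:,2]>=lo)&(p[:,2]<lo+.01)
    if k.sum()>2: print(lo.round(3),k.sum(),p[k].mean(0).round(4))
print(p.min(0),p.max(0))
a=cv2.resize(c["color"][140:250,260:380],None,fx=4,fy=4,interpolation=cv2.INTER_CUBIC)
b=cv2.resize(w["color"],(480,300)); b=cv2.copyMakeBorder(b,0,0,0,0,0)
h=np.zeros((740,480,3),np.uint8)
cv2.imwrite(f"pics/{sys.argv[1]}.png",a[:,:,::-1]);cv2.imwrite(f"pics/{sys.argv[1]}w.png",w["color"][:,:,::-1])
E
python3 a.py p5
```

```text
6.75 [0.5589 0.0487 0.066 ] [-0.25 -0.21 -2.42] 0.02768402875267497
0.02 18 [0.5473 0.0382 0.0266]
0.03 45 [0.5533 0.0356 0.0358]
0.04 42 [0.554  0.0351 0.0448]
0.05 47 [0.5569 0.0348 0.0549]
0.06 45 [0.557  0.0349 0.0649]
0.07 62 [0.559  0.0377 0.076 ]
0.08 41 [0.5604 0.0441 0.0811]
[0.54352924 0.02892763 0.02091066] [0.57409654 0.0583603  0.08290036]
```

View pics/p5.png

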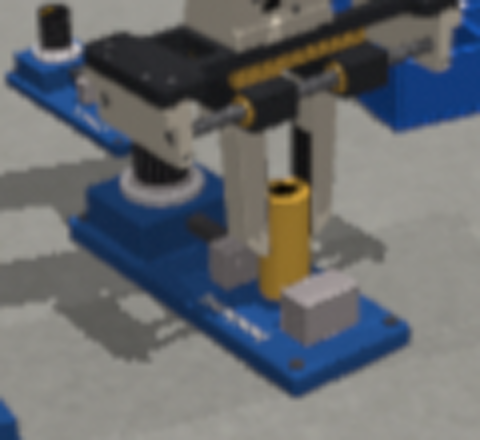

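View pics/p5w.png

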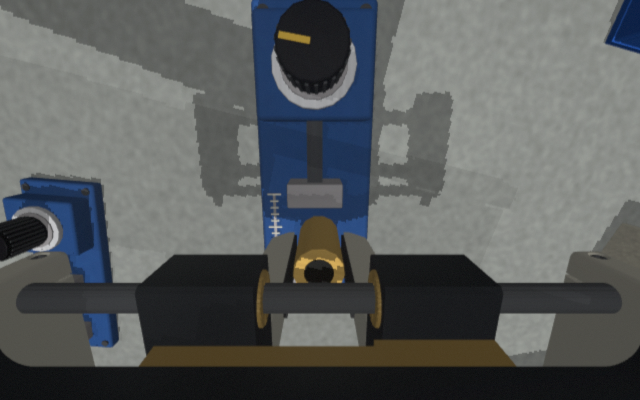

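The bush is in the gap between jaw (232,262) and anvil (320,305) with its underside about 6 mm above the bed. Lowering in small steps until contact shows.

Call:
play_rows:
  series:
    - [[1,-0.001,0,-0.002,0],[1,-0.001,0,-0.004,0],[1,-0.001,0,-0.005,0],[1,-0.001,0,-0.005,0],[1,-0.001,0,-0.005,0]]

```text
t: 7.25
tool_pos: [0.5568, 0.0487, 0.0595]
orientation: [-1.939, -2.471, 0.0]
force: [0.6, -0.3, -2.3]
opening: 0.0276
```

```bash
python3 a.py p6
```

```text
7.45 [0.5569 0.0487 0.0597] [ 0.23 -0.22 -2.64] 0.027753572243679022
0.01 7 [0.5467 0.0367 0.0178]
0.02 25 [0.5454 0.0378 0.0254]
0.03 43 [0.5512 0.0354 0.0352]
0.04 44 [0.5541 0.0348 0.0448]
0.05 46 [0.5545 0.0347 0.055 ]
0.06 47 [0.5549 0.0347 0.065 ]
0.07 69 [0.5583 0.0423 0.0734]
[0.54160915 0.02902789 0.01554371] [0.57216463 0.0567897  0.07763248]
```

Call:
play_rows:
  series:
    - [[1,0,0,-0.001,0],[1,0,0,-0.001,0],[1,0,0,-0.001,0]]

```text
t: 7.75
tool_pos: [0.5572, 0.0486, 0.0591]
orientation: [1.939, 2.471, 0.0]
force: [-1.2, -0.4, 2.9]
opening: 0.0278
```

Call:
play_rows:
  series:
    - [[1,0,0,-0.001,0],[1,0,0,-0.001,0],[1,0,0,-0.001,0]]

```text
t: 8.05
tool_pos: [0.5573, 0.0486, 0.059]
orientation: [1.939, 2.471, 0.0]
force: [-5.0, -1.6, 10.6]
opening: 0.0275
```

```bash
python3 a.py p7
```

```text
8.25 [0.5573 0.0486 0.059 ] [-5.57 -0.93 11.24] 0.027382168302532543
0.01 8 [0.5461 0.0375 0.0182]
0.02 23 [0.5465 0.0384 0.025 ]
0.03 50 [0.552  0.0358 0.0349]
0.04 46 [0.5544 0.0346 0.0449]
0.05 45 [0.5552 0.0349 0.055 ]
0.06 44 [0.555  0.0345 0.0649]
0.07 73 [0.5585 0.0427 0.073 ]
[0.54174744 0.02946738 0.01671895] [0.57148209 0.05815059 0.07523659]
```

Contact: the force swung from -2.6 to +11 N with the TCP stopped at 0.059. Back off 1.3 mm, then open.

Call:
play_rows:
  series:
    - [[1,0,0,0.0013,0],[1,0,0,0.0013,0],[-0.2,0,0,0.0013,0],[-1,0,0,0.0013,0],[-1,0,0,0.0013,0],[-1,0,0,0.0013,0],[-1,0,0,0.0013,0],[-1,0,0,0.0013,0]]

```text
t: 9.05
tool_pos: [0.5569, 0.0487, 0.0589]
orientation: [-1.939, -2.471, -0.0]
force: [-0.0, -1.3, -0.7]
opening: 0.0708
```

```bash
python3 a.py p8
```

```text
9.25 [0.5569 0.0487 0.0589] [0.26 0.05 0.38] 0.08738653749157428
0.01 7 [0.5467 0.0359 0.0183]
0.02 25 [0.5457 0.038  0.025 ]
0.03 46 [0.5513 0.0357 0.0356]
0.04 55 [0.5527 0.0359 0.0452]
0.05 53 [0.5531 0.0354 0.0554]
0.06 49 [0.5522 0.0352 0.0651]
0.07 76 [0.5548 0.0427 0.073 ]
[0.54124348 0.02861227 0.01598348] [0.56945743 0.05733147 0.07534543]
```

View pics/p8.png

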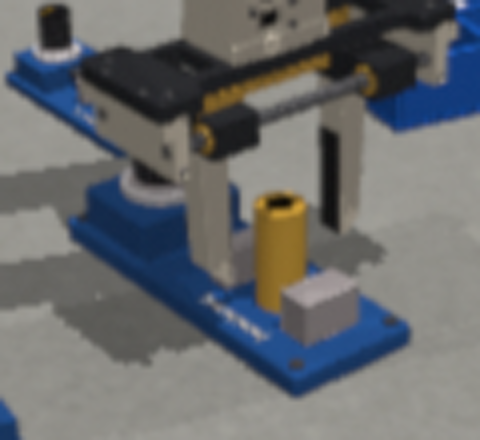

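View pics/p8w.png

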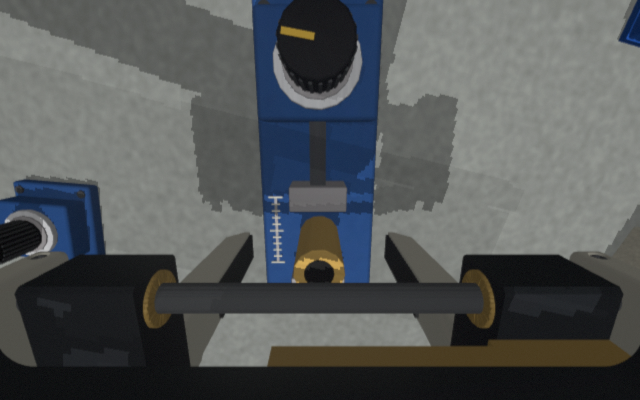

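The bush stands free and upright (280,250 in the crop), with both fingers clear. Lift, move over the thimble and take a quick top check of it.

Call:
play_rows:
  series:
    - [[-1,0,0,0.02,0],[-1,0,0,0.05,0],[-1,0,0,0.08,0],[-1,-0.01,0.04,0.085,0],[-1,-0.02,0.08,0.085,0],[-1,-0.0255,0.103,0.085,0],[-1,-0.0255,0.103,0.085,0],[-1,-0.0255,0.103,0.085,0]]

```text
t: 10.05
tool_pos: [0.5313, 0.1518, 0.1439]
orientation: [1.938, 2.473, -0.0]
force: [0.4, -1.1, 0.1]
opening: 0.0927
```

```bash
python3 a.py p9
python3 - <<'E'
from h import *
c=read_camera("wrist");W=cloud(c)
m=np.zeros((400,640),bool);m[150:282,270:370]=1
for lo,hi,h in((.083,.093,.088),):
    k=m&(W[...,2]>lo)&(W[...,2]<hi);(cx,cy),r=cv2.minEnclosingCircle(np.float32(np.argwhere(k)[:,::-1]));print(k.sum(),cx,cy,r,ray(c,[[cx,cy]],h))
E
```

```text
10.25 [0.5316 0.1507 0.1438] [ 0.16  0.3  -0.19] 0.09303758411735168
0.01 8 [0.5466 0.0372 0.0179]
0.02 27 [0.5458 0.0381 0.0257]
0.03 42 [0.5508 0.0354 0.0356]
0.04 51 [0.5529 0.0353 0.045 ]
0.05 56 [0.553  0.0358 0.055 ]
0.06 52 [0.5521 0.0356 0.0651]
0.07 75 [0.5551 0.0433 0.0729]
[0.54179197 0.02912421 0.01533348] [0.56994592 0.05725402 0.0746696 ]
1302 317.7237854003906 221.58741760253906 21.032073974609375 [[0.53001632 0.15272827 0.088     ]]
```

View pics/p9w.png

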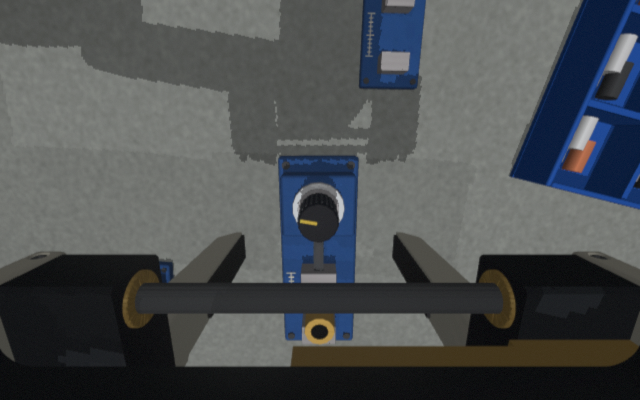

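View pics/p9.png

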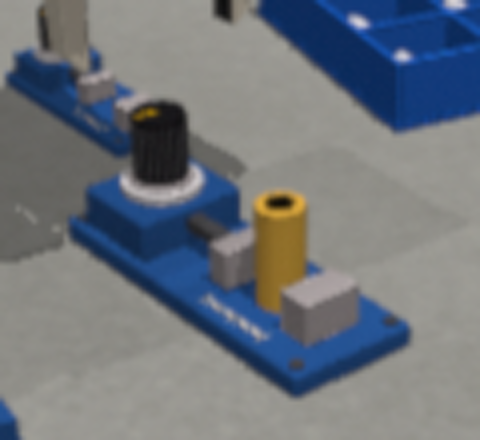

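The bush stands between jaw and anvil. The thimble is between the fingers, at (318,222) in the wrist view, and both cameras put it at about (0.531, 0.152). Descend and grip.

Call:
play_rows:
  series:
    - [[-1,-0.0005,0.0015,-0.02,0],[-1,-0.0005,0.0015,-0.05,0],[-1,-0.0005,0.0015,-0.075,0],[-1,-0.0005,0.0015,-0.0755,0],[-1,-0.0005,0.0015,-0.0755,0],[-1,-0.0005,0.0015,-0.0755,0]]

```text
t: 10.9
tool_pos: [0.5322, 0.1531, 0.0702]
orientation: [1.939, 2.47, 0.003]
force: [-0.5, 0.2, -0.1]
opening: 0.0929
```

Call:
play_rows:
  series:
    - [[1,0,0,0,0],[1,0,0,0,0],[1,0,0,0,0],[1,0,0,0,0],[1,0,0,0,0],[1,0,0,0,0],[1,0,0,0,0],[1,0,0,0,0]]
  force: 30

```text
t: 11.7
tool_pos: [0.5309, 0.1532, 0.0684]
orientation: [-1.939, -2.471, 0.0]
force: [0.4, 0.4, 0.9]
opening: 0.0337
```

Call:
play_rows:
  series:
    - [[1,0,0,0,0],[1,0,0,0,0],[1,0,0,0,0],[1,0,0,0,0]]

```text
t: 12.1
tool_pos: [0.5306, 0.1531, 0.0684]
orientation: [-1.939, -2.471, 0.001]
force: [-2.3, -0.1, 2.7]
opening: 0.0314
```

```bash
python3 a.py p10|head -1; python3 st.py
```

```text
12.3 [0.5306 0.1531 0.0684] [-4.03 -1.15  3.24] 0.031890276073983585
12.3 [0.5306 0.1531 0.0684] yaw 13.75 z [-6.e-04 -1.e-04 -1.e+00] op 0.031890276073983585 q [ 0.188  0.145  1.784 -0.     1.214 -0.052] [-4.39 -1.27  3.18] [-0.217  0.793 -0.012]
```

View pics/p10.png

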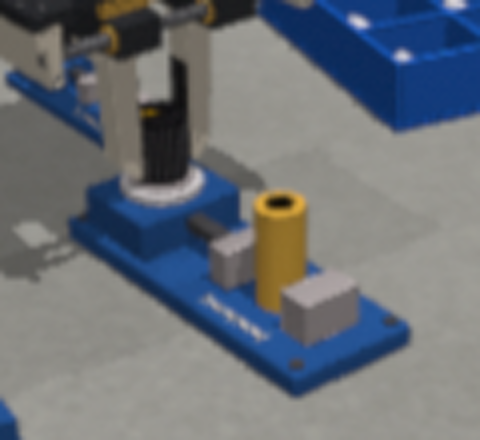

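Gripped (opening 31.9 mm, thimble Ø32). Turning clockwise, first 0.72 rad.

Call:
play_rows:
  series:
    - [[1,0,0,0,-0.09],[1,0,0,0,-0.18],[1,0,0,0,-0.27],[1,0,0,0,-0.36],[1,0,0,0,-0.45],[1,0,0,0,-0.54],[1,0,0,0,-0.63],[1,0,0,0,-0.72]]

```text
t: 13.1
tool_pos: [0.532, 0.1529, 0.0685]
orientation: [2.688, 1.624, 0.003]
force: [3.3, -2.9, -2.7]
opening: 0.0316
```

```bash
python3 a.py p11|head -1; python3 st.py
```

```text
13.3 [0.5319 0.1529 0.0685] [ 5.11 -1.52 -4.18] 0.03152849100910573
13.3 [0.5319 0.1529 0.0685] yaw -27.36 z [ 2.1e-03 -2.0e-04 -1.0e+00] op 0.03152849100910573 q [ 1.880e-01  1.450e-01  1.783e+00 -1.000e-03  1.211e+00  6.650e-01] [ 5.38 -1.1  -4.94] [-0.501 -0.92   0.001]
```

View pics/p11.png

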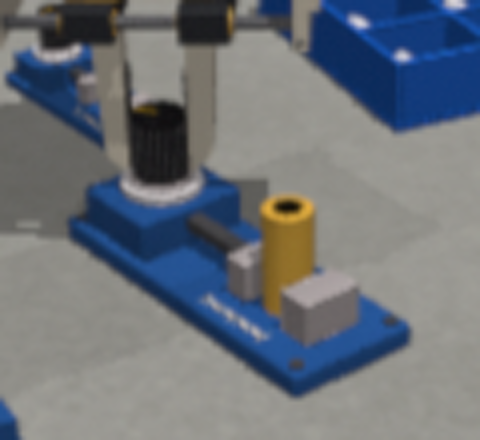

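The jaw has moved and is pushing the bush towards the anvil, with the bush upright. Turning on to 1.4 rad in total.

Call:
play_rows:
  series:
    - [[1,0,0,0,-0.085],[1,0,0,0,-0.17],[1,0,0,0,-0.255],[1,0,0,0,-0.34],[1,0,0,0,-0.425],[1,0,0,0,-0.51],[1,0,0,0,-0.595],[1,0,0,0,-0.68]]

```text
t: 14.1
tool_pos: [0.5327, 0.152, 0.0685]
orientation: [3.073, 0.639, 0.005]
force: [9.5, -6.0, -7.6]
opening: 0.0313
```

```bash
python3 a.py p12; python3 st.py
```

```text
14.3 [0.5327 0.152  0.0685] [ 9.51 -6.26 -6.91] 0.03121090609300955
0.01 4 [0.5463 0.0316 0.018 ]
0.02 14 [0.5457 0.0325 0.0253]
0.03 23 [0.5483 0.0309 0.0355]
0.04 56 [0.553  0.0277 0.0448]
0.05 52 [0.5542 0.027  0.055 ]
0.06 51 [0.5542 0.0275 0.0651]
0.07 76 [0.557  0.0342 0.073 ]
[0.54348175 0.02093473 0.01646715] [0.5702848  0.05038129 0.0746177 ]
14.3 [0.5327 0.1519 0.0685] yaw -66.33 z [ 0.0037 -0.0016 -1.    ] op 0.03121090609300955 q [ 0.187  0.146  1.783 -0.002  1.21   1.345] [ 9.03 -6.69 -6.19] [-1.2   -1.572 -0.047]
```

View pics/p12.png

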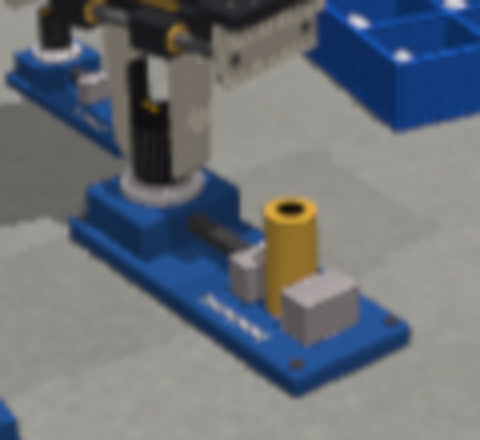

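View pics/p12w.png

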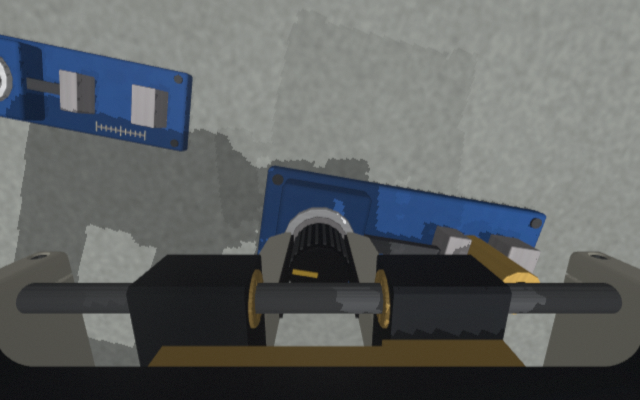

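Turned 80° (1.40 rad). The yellow line kept its place relative to the fingers, so the thimble followed. The bush moved about 8 mm to the anvil and is upright. Before letting go, I'll check the jaw gap with the side depth.

```bash
cat > g.py <<'E'
from h import *
import sys
y=np.radians(13.8);ux=np.array([np.cos(y),np.sin(y)]);uy=np.array([-np.sin(y),np.cos(y)]);O=np.array([.5573,.0471])
for n in ("side","top"):
    c=read_camera(n);W=cloud(c);g=W.copy();g[...,0]=(W[...,:2]-O)@ux;g[...,1]=(W[...,:2]-O)@uy
    m=(abs(g[...,0])<.022)&(abs(g[...,2]-.040)<.004)&(g[...,1]>-.06)&(g[...,1]<.07)
    hsv=cv2.cvtColor(c["color"],cv2.COLOR_RGB2HSV); m&=hsv[...,1]<70
    yy=np.sort(g[m][:,1]); h,e=np.histogram(yy,bins=np.arange(-.06,.072,.004));print(n,[(round(a*1000),int(b)) for a,b in zip(e,h) if b])
    t=(abs(g[...,0])<.03)&(abs(g[...,1])<.035)&(g[...,2]>.069)&(g[...,2]<.08)
    if t.sum()>5:
        (cx,cy),r=cv2.minEnclosingCircle(np.float32(np.argwhere(t)[:,::-1])); p=ray(c,[[cx,cy]],.075)[0][:2]-O
        print(" bush top",t.sum(),"gauge",p@ux,p@uy,"mean",g[t].mean(0), "max", g[t].max(0),g[t].min(0))
    if n=="top": cv2.imwrite(f"pics/{sys.argv[1]}.png",cv2.resize(c["color"][130:210,220:340],None,fx=6,fy=6,interpolation=cv2.INTER_CUBIC)[:,:,::-1])
E
python3 g.py t13
```

```text
side [(-48, 20), (-44, 21), (-40, 16), (-36, 19), (-32, 16), (-28, 16), (-24, 2), (0, 1), (4, 7), (8, 9), (12, 9), (16, 10), (20, 1)]
 bush top 86 gauge -0.006726894107746706 -0.016682058037310106 mean [-0.00359019 -0.01274384  0.07269971] max [0.01089446 0.0030217  0.07484629] [-0.0157739  -0.02460178  0.06902098]
top [(-48, 3), (-44, 24), (-40, 23), (-36, 22), (-32, 21), (-28, 19), (-24, 3), (4, 16), (8, 24), (12, 15), (16, 13), (20, 3), (24, 1), (28, 1), (32, 1), (44, 2), (48, 2), (52, 1)]
 bush top 106 gauge 0.000646380859850042 -0.008511699325884504 mean [ 0.00072655 -0.00881404  0.07576542] max [0.01409132 0.0045872  0.07996984] [-0.01250676 -0.02218028  0.06917498]
```

The jaw face is at about gauge y +5 mm, the anvil face at -23 (a 28 mm gap), and the bush at y -8.7, x +0.7. Closed. Letting go and lifting straight up.

Call:
play_rows:
  series:
    - [[-1,0,0,0,0],[-1,0,0,0,0],[-1,0,0,0,0],[-1,0,0,0,0],[-1,0,0,0,0],[-1,0,0,0,0],[-1,0,0,0,0],[-1,0,0,0,0]]

```text
t: 15.2
tool_pos: [0.5309, 0.1532, 0.0684]
orientation: [-3.075, -0.641, 0.0]
force: [-0.6, -0.7, -0.3]
opening: 0.0905
```

Call:
play_rows:
  series:
    - [[-1,0,0,0,0],[-1,0,0,0.02,0],[-1,0,0,0.05,0],[-1,0,0,0.09,0],[-1,0,0,0.13,0],[-1,0,0,0.13,0],[-1,0,0,0.13,0]]

```text
t: 15.9
tool_pos: [0.5318, 0.1533, 0.1998]
orientation: [3.075, 0.641, 0.005]
force: [0.2, -0.5, -1.0]
opening: 0.093
```

```bash
python3 g.py t14; python3 a.py p14; python3 st.py
```

```text
side [(-48, 20), (-44, 18), (-40, 22), (-36, 17), (-32, 19), (-28, 13), (-24, 3), (0, 3), (4, 7), (8, 9), (12, 9), (16, 10)]
 bush top 83 gauge -0.006726894107746706 -0.016682058037310106 mean [-0.00357651 -0.01237365  0.07285214] max [0.01308549 0.00137288 0.07561346] [-0.01611489 -0.02381731  0.06943012]
top [(-48, 2), (-44, 22), (-40, 20), (-36, 19), (-32, 23), (-28, 24), (-24, 3), (4, 17), (8, 20), (12, 19), (16, 20), (20, 7), (24, 4), (28, 3), (32, 3), (36, 1), (40, 2), (44, 2), (48, 1), (52, 1), (56, 3), (60, 1), (64, 1)]
 bush top 105 gauge 0.000646380859850042 -0.008511699325884504 mean [ 0.0008071  -0.00894835  0.07533598] max [0.014774   0.00459372 0.07974376] [-0.01250548 -0.02214317  0.06943509]
16.2 [0.5299 0.153  0.1966] [-0.9   0.48  0.07] 0.09274131753393598
0.01 4 [0.5463 0.0314 0.0182]
0.02 15 [0.5457 0.034  0.0251]
0.03 24 [0.5483 0.03   0.0362]
0.04 53 [0.5535 0.0278 0.0449]
0.05 52 [0.5542 0.0267 0.055 ]
0.06 55 [0.5546 0.0265 0.0654]
0.07 75 [0.5566 0.0349 0.0729]
[0.54370579 0.02085988 0.01714076] [0.57045712 0.04912079 0.07517602]
16.2 [0.53   0.153  0.1968] yaw -66.47 z [-2.7e-03 -5.0e-04 -1.0e+00] op 0.09274131753393598 q [0.188 0.022 1.668 0.    1.455 1.348] [-0.88  0.64  0.12] [-0.047  0.153  0.011]
```

View pics/p14.png

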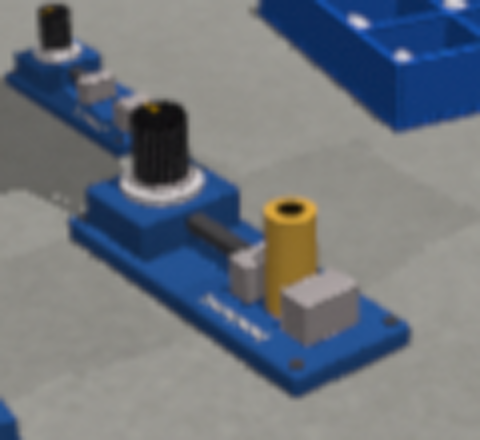

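View pics/t14.png

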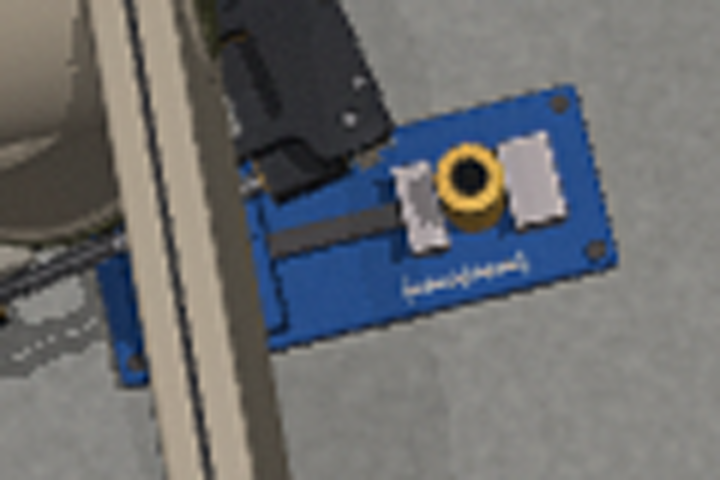

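The bush is held between jaw and anvil, upright, fingers off. Last check: compare the yellow line's direction after the turn with before it.

Run:
```python
import cv2,numpy as np
a=[cv2.resize(cv2.imread(f"pics/{n}.png")[140:290,240:400],None,fx=2.4,fy=2.4,interpolation=cv2.INTER_CUBIC) for n in("p9w","p14w")]
cv2.imwrite("pics/cmp.png",np.hstack(a))
```

```text
(no output)
```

View pics/cmp.png

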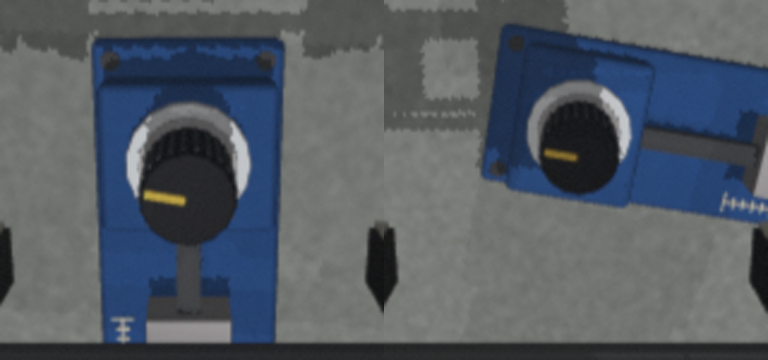

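The line has the same direction in the gripper's frame before and after, within a few degrees, so the thimble turned about 80° (1.4 rad). The jaw moved about 19 mm, or 0.86 rad, which leaves about 0.5 rad of slip. Handing in.

```bash
python3 -c "
from plant import robot
print(robot.close_job())"
```

```text
the job is handed in; nothing more can be done
None
```

I stood the brass bush farthest from the base on the bed of the largest gauge and let go of it. I then turned the thimble clockwise in one grasp, released it, lifted clear and handed the job in at about 16 s.

**Last checks:**
- **Bush:** it is upright and its underside is on the bed. By the top camera its axis is at gauge x of about +0.7 mm and y of about -8.7 mm.
- **Jaw:** its face is at about y +5 mm, which is a gap of about 28 mm to the anvil.
- **Thimble:** it turned about 1.4 rad, of which about 0.5 rad was clutch slip. That is somewhat more than the 20° past slip you asked for. The slip is worked out from the jaw's movement, since the clutch could not be read directly.
- **Robot:** it touches nothing, with the gripper open about 0.11 m above the thimble's top.

**Disagreements:**
- The side camera's circle fit put the bush at x -6.7 mm, y -16.7 mm. I set this aside because the view is oblique and only part of the top was caught; the top camera gave the same reading before and after release.
- The wrist torque about z while turning read only about -0.05 N m, below the 0.15 N m expected at clutch slip. I relied on the yellow line and the jaw position instead.
- The fingers were still closing when I began the first lift, so they gripped the bush about 12 mm higher than planned. I measured this and allowed for it when placing.

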